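# Pull the broad-wheel arbor from the stand and set it in the rinsing pot

## Task

One of the three wheel arbors in the small wooden stand carries a clearly broader wheel than the other two. Pull that arbor up out of its hole and stand it, shank down and wheel up, in the white stoneware rinsing pot, where it may lean against the rim. Leave the other two arbors standing in their holes and the pot upright, and let go.

Things in the scene. Friction and masses are not known exactly. Their poses are not given: they have to be found in the camera images.
- disc_arbor: The arbor to pull: metal spindle 147 mm long, about 0.08 kg, disc wheel 39 mm across, 5 mm thick at the top (139 to 144 mm above the foot); pinch it by the wheel's rim. Shank 12 mm thick up to 72 mm, 14 mm above that. Upright, loose, in one of the stand's three holes, foot 12 mm above the bench; it may lean 4 degrees. Origin: centre of the foot; z along the spindle to the wheel.
- small_arbor_a: Bystander arbor in the stand: 147 mm long, small wheel 23 mm across, shank alike. Origin: centre of the foot, z up the spindle. The wooden stand is fixed to the bench, 50 x 230 mm and 60 mm high, with three 15 mm holes, 48 mm deep, in one row along its length, 77 mm apart, one arbor in each.
- small_arbor_b: Bystander arbor in the same stand: 159 mm long, its top 171 mm above the bench, small wheel 25 mm across, shank alike. Origin: centre of the foot, z up the spindle. A tall engraving lathe (0.4 m) stands close behind, at x over 0.6 m between stand and pot: carry the arbor past on the robot's side of it, e.g. over x = 0.43, y = 0.
- pot: White stoneware rinsing pot, an open round cup without handle, 90 mm high, 70 mm across the rim, 56 mm wide inside, inner floor 8 mm above its underside; loose, about 0.5 kg, standing on the bench. Origin at the centre of its underside, z up. An arbor let go in it stays upright or leans on the rim, by at most 30 degrees.
Not all that is in view belongs to the job. Leave any turquoise look-alike of the pot alone.

How it is judged:
On the way:
1. the broad-wheel arbor is out of its hole, its foot above the top of the stand (height (world z) of disc_arbor above 0.062 m), for 0.1 s.
At the end, for the whole second after the job is handed in: The broad-wheel arbor rests in the pot, foot within 30 mm of the pot's axis and at most 30 mm above its underside, leaning under 45 degrees; the pot stands upright (5 degrees) on the bench; the other two arbors stand in their holes (moved under 20 mm, leaning under 11 degrees) (horizontal distance between disc_arbor and pot below 0.03 m and z of disc_arbor in the frame of pot between 0 and 0.03 m and angle between disc_arbor's own z axis and vertical below 0.8 rad and linear speed of each of disc_arbor, pot below 0.03 m/s and angle between pot's own z axis and vertical below 0.1 rad and height (world z) of pot between -0.01 and 0.01 m and distance of each of small_arbor_a, small_arbor_b from where it was at the start of the episode below 0.02 m and angle between each of small_arbor_a, small_arbor_b's own z axis and vertical below 0.2 rad); the robot touches nothing.
It fails at once if another arbor is pulled out of its hole or toppled (distance of any of small_arbor_a, small_arbor_b from where it was at the start of the episode above 0.03 m).
It fails at once if the pot is tipped over (angle between pot's own z axis and vertical above 0.5 rad).
It also fails if it takes over 42 s, if anything falls off the work surface, if the arm or the gripper's body presses on something with over 40 N, if the wrist force passes 120 N, or if a joint passes its speed limit or range.

## Robot

A 6-joint arm with a two-finger parallel gripper is mounted at the origin on a cart in front of the work surface, level with it; the furniture and walls round the work are solid. World frame = base frame: x ahead of the robot, y to its left, z up, the work surface at z = 0. Lengths are in m, angles in rad, forces in N, time in s.
With the tool pointing down it reaches from about 0.375 to 0.975 m from the base axis. Payload 3.8 kg.
Tool frame: the origin (TCP) lies midway between the tips of the shut fingers; the grasp point (between the pads) lies 19 mm behind it; z points along the fingers, y is the line along which they close (so a half turn about z gives the same grasp; the last joint's range is limited). The gripper opens to 85 mm and grips with 20 to 120 N. Pads are 22 mm wide; open, the fingers measure 114 mm over their backs; the gripper's body (76 mm by 85 mm) begins 54 mm behind the grasp point. The pads swing forward as they close: fully open they stand 13 mm farther back than shut.
Start: joints at [-1.305, 0.264, 1.604, -0, 1.274, -0.037], TCP at [0.201, -0.644, 0.231] pointing down, gripper open.
Joint ranges: [-2.63, 2.63], [-0.94, 2.18], [0.31, 2.57], [-1.31, 4.45], [0, 2.66], [-2.55, 2.55]. Speed limits (rad/s): [2.57, 2.57, 3.14, 3.14, 3.14, 3.14].

## Interface

Orientations are given as a rotation vector (axis times angle).
In Python, from workcell import read_state, vision, ticket gives the robot as it stands. The module is installed in compiled form; this text tells all that it offers.
- The arm moves only by the tool jog_arm, never from a script. Its arguments are lists of equal length, an entry for each row: "turn": the turn, a rotation vector about the tool's x, y, z in rad, a list of three; "delta_pos": the shift along the tool's x, y, z in m, a list of three; "gripper": the finger opening in m, from 0 to 0.0854. In form: {"turn": [[rx, ry, rz], ...], "delta_pos": [[dx, dy, dz], ...], "gripper": [gripper, ...]}. A call has 1 to 20 rows; each row shifts and turns the commanded pose from where the row before left it, along the tool's axes as they then stand; what a row does not reach is not made up. A row lasts 1/12 s, in which the tool goes at most 41.7 mm and 7.16 degrees, less where a joint would pass 70% of its speed; a pose out of reach is approached as far as the arm can. A call with a gripper value outside its range is refused whole. The fingers move at their own pace and stop on an object; "grip_force" is the grip in N (left out, the last holds). Time passes only in rows, so rows that do not move let the fingers close. It gives the time, the measured TCP pose, the force, the opening and the grip force at its end, in the units of the state.
- read_state(): the state, without advancing time (a new reading comes with each control period).
- vision.read_camera(name): name is "scene" or "top"; returns the picture (384x512x3 uint8, red, green, blue); there is no depth.
- vision.calibration(name): a dict with "vfov" (degrees; the focal length in pixels is half the picture's height over the tangent of half this angle, whatever the lens; pixels are square), "cx", "cy" (the principal point, pixels), "R" (3x3) and "t" (3): a world point X has camera coordinates R X + t. Camera axes: x right, y down, z forward; pixel columns grow to the right and rows downward; lengths in m; the calibration is good to about 2 mm. A picture is of the moment at which its call begins. calibration takes no time and is no camera call.
- ticket.finish_job(): hands the job in; it is judged then, once.
The state is a dict: "time": time; "q": joint angles; "joint_vel": joint speeds; "joint_torque": joint torques, N m; "tool_pos": TCP position; "tcp_rot": TCP orientation; "wrist_force": force on the tool from outside, world axes, zero at the start; "torque": the same for the moment, N m; "width": opening from 0.0 (shut) to 1.0 (fully open); "grip_force": force on a finger pad.
Only numpy, scipy, OpenCV 4.12 (cv2) and the standard library are available. Lean on these libraries where they do the work, as an engineer would, in place of code of your own. Each camera call takes 0.05 s, during which the arm holds its last target. There are 200 camera calls.

## Working session

There is one attempt and no reset: what is moved stays moved. The work goes in short steps, Python scripts to look and compute and a tool call to move; the robot and the scene stay as the last step left them, time stands still between calls to the robot, and variables do not carry over. Pictures are saved under pics/ and viewed, at most 11 in all, crops included, and the job is handed in when it is done.

Besides the shell and the picture viewer there is one more tool, called in YAML: its name, and indented under it one key for each argument. jog_arm: Moves the arm, as the interface text tells. Its arguments: {"type":"object","properties":{"turn":{"type":"array","items":{"type":"array","items":{"type":"number"}}},"delta_pos":{"type":"array","items":{"type":"array","items":{"type":"number"}}},"gripper":{"type":"array","items":{"type":"number"}},"grip_force":{"type":"number"}},"required":["turn","delta_pos","gripper"]}

```bash
mkdir -p pics; cat > h.py <<'E'
import numpy as np, cv2
from workcell import read_state, vision, ticket
def K(n):
    c=vision.calibration(n); f=192/np.tan(np.radians(c["vfov"])/2); return f,c["cx"],c["cy"],np.array(c["R"]),np.array(c["t"])
def ray(n,u,v):
    f,cx,cy,R,t=K(n); d=R.T@np.array([(u-cx)/f,(v-cy)/f,1]); return -R.T@t,d
def onz(n,u,v,z):
    o,d=ray(n,u,v); return o+d*(z-o[2])/d[2]
def proj(n,X):
    f,cx,cy,R,t=K(n); p=R@np.array(X)+t; return f*p[0]/p[2]+cx,f*p[1]/p[2]+cy
def two(a,b):
    (o1,d1),(o2,d2)=ray("scene",*a),ray("top",*b)
    s=np.linalg.lstsq(np.c_[d1,-d2],o2-o1,rcond=None)[0]
    p,q=o1+s[0]*d1,o2+s[1]*d2; return (p+q)/2,np.linalg.norm(p-q)
def snap(n): return cv2.cvtColor(vision.read_camera(n),cv2.COLOR_RGB2BGR)
E
python3 - <<'E'
from h import *
a,b=snap("scene"),snap("top")
cv2.imwrite("pics/s0.png",a);cv2.imwrite("pics/t0.png",b)
for n in("scene","top"):
    f,cx,cy,R,t=K(n);print(n,f,cx,cy,-R.T@t,R[2])
print(read_state())
E
```

```text
scene 353.8024963479094 260.283742178088 194.09032436164975 [-0.08992109  0.61191523  0.46611322] [ 0.64092698 -0.63061126 -0.43765516]
top 352.56778521847406 256.10516693652926 193.0105583152067 [ 0.3815804  -0.0090858   0.95559529] [ 0.11777632  0.01521577 -0.99292357]
{'time': 0.1, 'q': array([-1.30491525e+00,  2.64683881e-01,  1.60523167e+00,  8.20689019e-06,
        1.27372278e+00, -3.68901958e-02]), 'joint_vel': array([-6.27855777e-04,  7.05224269e-04, -3.23532048e-03,  1.10046115e-03,
        3.78781445e-05, -1.67884488e-03]), 'joint_torque': array([ 9.94586699e-04, -5.16704428e+01, -3.68588948e+01,  1.36797684e-05,
        6.22638894e-03, -3.84109615e-05]), 'tool_pos': array([ 0.20109504, -0.64365367,  0.23008557]), 'tcp_rot': array([-3.10365308e+00, -4.73467151e-01,  3.54637134e-04]), 'wrist_force': array([-1.15419504, -0.52826193,  0.81055424]), 'torque': array([-0.00107392,  0.06828847,  0.00941367]), 'grip_force': 0.0, 'width': 1.0022963351907648}
```

View pics/s0.png

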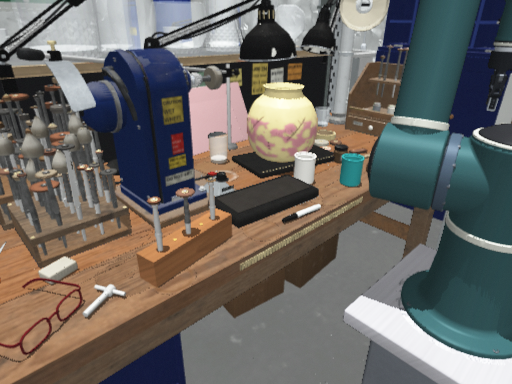

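View pics/t0.png

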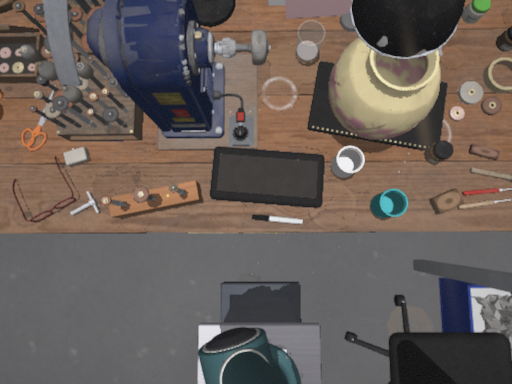

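The scene view shows three arbor tops near (156,201), (186,192) and (212,174). The white pot is at (305,167), the turquoise look-alike at (351,169), and a whitish jar far back at (217,147). The top view shows arbors at (107,201), (140,195) and (173,189), with the white pot at (349,161). Next I'll take a close crop of the stand.

```bash
python3 - <<'E'
from h import *
a,b=cv2.imread("pics/s0.png"),cv2.imread("pics/t0.png")
A=cv2.resize(a[165:285,130:240],None,fx=5,fy=5,interpolation=cv2.INTER_CUBIC)[:600,:]
B=cv2.resize(b[170:225,95:205],None,fx=7,fy=7,interpolation=cv2.INTER_CUBIC)
cv2.imwrite("pics/c1.png",A);cv2.imwrite("pics/c2.png",B)
E
```

```text
(no output)
```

View pics/c1.png

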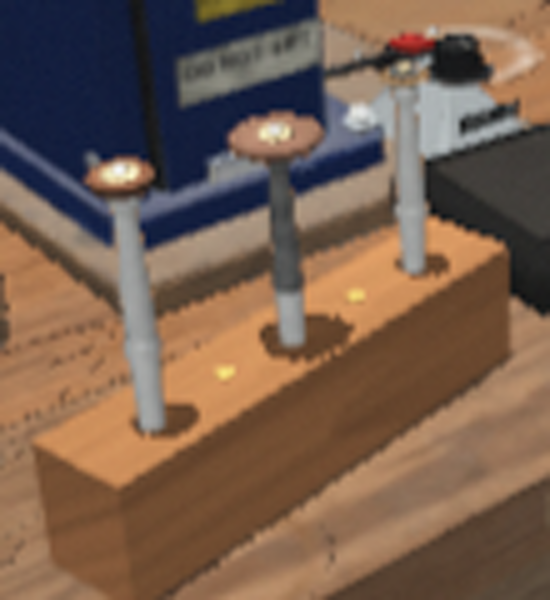

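View pics/c2.png

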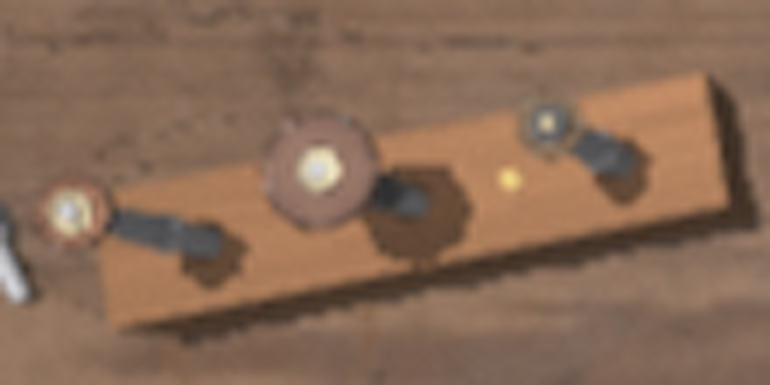

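```bash
python3 - <<'E'
from h import *
m=lambda x,y:(130+x/5,165+y/5); w=lambda x,y:(95+x/7,170+y/7)
for nm,p,q in(("disc",m(276,133),w(319,168)),("a",m(120,173),w(70,211)),("b",m(404,68),w(547,122))):
    print(nm,*two(p,q),[onz("top",*q,z).round(4) for z in(.157,.169)])
print("base disc",onz("scene",*m(292,345),.06),onz("top",*w(415,203),.06))
print("stand ends top",[onz("top",*w(*c),.06).round(3) for c in((105,195),(120,325),(705,75),(730,205))])
b=cv2.imread("pics/t0.png");a=cv2.imread("pics/s0.png")
def white(img,x0,y0,x1,y1):
    h=cv2.cvtColor(img,cv2.COLOR_BGR2HSV)[y0:y1,x0:x1]
    k=((h[...,1]<40)&(h[...,2]>120)).astype(np.uint8)
    c=max(cv2.findContours(k,0,2)[0],key=cv2.contourArea);c=c+[x0,y0]
    return c
c=white(b,320,135,380,190);print("top",cv2.boundingRect(c),cv2.fitEllipse(c),cv2.contourArea(c))
c2=white(a,280,140,330,200);print("scene",cv2.boundingRect(c2),cv2.contourArea(c2))
cv2.drawContours(b,[c],-1,(0,0,255),1);cv2.drawContours(a,[c2],-1,(0,0,255),1)
cv2.imwrite("pics/c3.png",np.hstack([cv2.resize(b[130:190,315:380],None,fx=6,fy=6,interpolation=0),cv2.resize(a[140:200,275:340],None,fx=6,fy=6,interpolation=0)]))
E
```

```text
disc [0.47592977 0.26859385 0.15485596] 0.0004870699822332797 [array([0.4758, 0.2681, 0.157 ]), array([0.4744, 0.2639, 0.169 ])]
a [0.46104699 0.34448752 0.16801023] 0.00020155902703685404 [array([0.4622, 0.3495, 0.157 ]), array([0.461 , 0.3441, 0.169 ])]
b [0.49041355 0.19333292 0.15702861] 0.00025386326336629384 [array([0.4905, 0.1934, 0.157 ]), array([0.4889, 0.1904, 0.169 ])]
base disc [0.46780128 0.27402543 0.06      ] [0.47412988 0.26591119 0.06      ]
stand ends top [array([0.478, 0.38 , 0.06 ]), array([0.43 , 0.373, 0.06 ]), array([0.521, 0.16 , 0.06 ]), array([0.473, 0.15 , 0.06 ])]
top (336, 145, 29, 29) ((349.922119140625, 159.02256774902344), (27.449186325073242, 28.049625396728516), 106.12749481201172) 603.0
scene (294, 151, 23, 33) 561.0
```

View pics/c3.png

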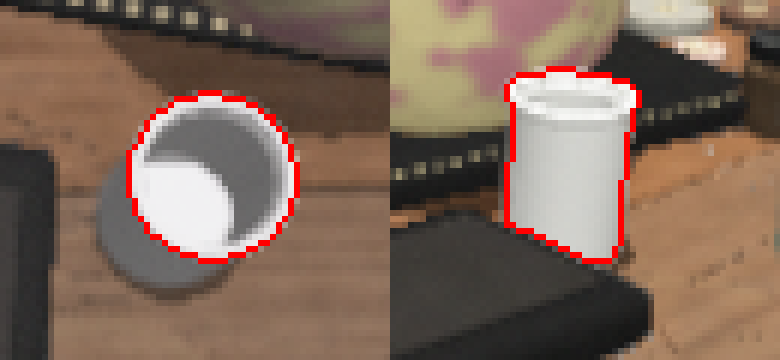

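Candidates for the broad wheel in the scene view are left (154,200), middle (185,192) and right (211,179). The middle one is clearly broadest in both crops, so it's the target. For the pot I choose white at (305,167), not turquoise at (351,169) or the jar at (217,147). First I retract radially, then swing round at a radius of about 0.45 m.

jog_arm:
  turn:
    - [0,0,0]
    - [0,0,0]
    - [0,0,0]
    - [0,0,0]
    - [0,0,0]
    - [0,0,0]
    - [0,0,0]
    - [0,0,0]
  delta_pos:
    - [0,-0.02,0]
    - [0,-0.032,0]
    - [0,-0.032,-0.005]
    - [0,-0.032,-0.005]
    - [0,-0.032,-0.005]
    - [0,-0.032,-0.005]
    - [0,-0.032,0]
    - [0,-0.015,0]
  gripper: [0.085,0.085,0.085,0.085,0.085,0.085,0.085,0.085]

```text
time: 0.77
tool_pos: [0.1326, -0.4242, 0.2508]
tcp_rot: [-3.104, -0.474, 0.0]
wrist_force: [0.2, -0.1, 0.1]
width: 0.995
grip_force: 0.0
```

jog_arm:
  turn:
    - [0,0,-0.04]
    - [0,0,-0.08]
    - [0,0,-0.08]
    - [0,0,-0.08]
    - [0,0,-0.08]
    - [0,0,-0.08]
    - [0,0,-0.08]
    - [0,0,-0.08]
    - [0,0,-0.08]
    - [0,0,-0.08]
    - [0,0,-0.08]
    - [0,0,-0.08]
    - [0,0,-0.08]
    - [0,0,-0.08]
    - [0,0,-0.08]
    - [0,0,-0.08]
    - [0,0,-0.08]
    - [0,0,-0.08]
    - [0,0,-0.06]
    - [0,0,0]
  delta_pos:
    - [0.018,0,0]
    - [0.036,0,0]
    - [0.036,0,0]
    - [0.036,0,0]
    - [0.036,0,0]
    - [0.036,0,0]
    - [0.036,0,0]
    - [0.036,0,0]
    - [0.036,0,0]
    - [0.036,0,0]
    - [0.036,0,0]
    - [0.036,0,0]
    - [0.036,0,0]
    - [0.036,0,0]
    - [0.036,0,0]
    - [0.036,0,0]
    - [0.036,0,0]
    - [0.036,0,0]
    - [0.027,0,0]
    - [0,0,0]
  gripper: [0.085,0.085,0.085,0.085,0.085,0.085,0.085,0.085,0.085,0.085,0.085,0.085,0.085,0.085,0.085,0.085,0.085,0.085,0.085,0.085]

```text
time: 2.43
tool_pos: [0.4601, 0.0797, 0.2508]
tcp_rot: [-1.989, -2.429, -0.001]
wrist_force: [-0.2, -0.8, 0.9]
width: 0.992
grip_force: 0.0
```

```bash
cat >> h.py <<'E'
from scipy.spatial.transform import Rotation as Ro
def goto(xy,z,yaw):
    """remaining move in tool axes: shift, and turn about tool z; yaw of tool y in deg"""
    s=read_state(); R=Ro.from_rotvec(s["tcp_rot"]); M=R.as_matrix()
    d=M.T@(np.r_[xy,z]-s["tool_pos"]); y=np.degrees(np.arctan2(M[1,1],M[0,1]))
    print("t",round(s["time"],2),"pos",s["tool_pos"].round(4),"yaw",round(y,1),"tilt",M[:,2].round(3),"F",s["wrist_force"].round(1),"w",round(s["width"],3))
    print("shift now",d.round(4),"turn z",round(np.radians(-((yaw-y+90)%180-90)),3))
E
python3 - <<'E'
from h import *
goto([.476,.2685],.20,11)
print("pot",onz("top",349.9,159,.09), read_state()["q"].round(2))
E
```

```text
t 2.43 pos [0.4601 0.0797 0.2508] yaw 11.4 tilt [-0.001  0.002 -1.   ] F [-0.2 -0.8  0.9] w 0.992
shift now [0.1818 0.0529 0.0512] turn z 0.007
pot [ 0.56794838 -0.22986229  0.09      ] [ 0.12 -0.15  2.    0.    1.29 -0.08]
```

jog_arm:
  turn:
    - [0,0,0]
    - [0,0,0]
    - [0,0,0]
    - [0,0,0]
    - [0,0,0]
    - [0,0,0]
    - [0,0,0]
    - [0,0,0]
  delta_pos:
    - [0.016,0.005,0]
    - [0.032,0.009,0]
    - [0.035,0.01,0.01]
    - [0.035,0.01,0.01]
    - [0.034,0.01,0.01]
    - [0.02,0.006,0.01]
    - [0.01,0.003,0.011]
    - [0,0,0]
  gripper: [0.085,0.085,0.085,0.085,0.085,0.08,0.075,0.075]

```text
time: 3.1
tool_pos: [0.477, 0.2646, 0.197]
tcp_rot: [-1.995, -2.424, 0.007]
wrist_force: [-0.4, -0.4, -0.5]
width: 0.878
grip_force: 0.0
```

```bash
python3 - <<'E'
from h import *
goto([.476,.2685],.130,11)
cv2.imwrite("pics/s4.png",cv2.resize(snap("scene")[120:270,110:260],None,fx=4,fy=4))
E
```

```text
t 3.1 pos [0.477  0.2646 0.197 ] yaw 11.1 tilt [-0.004 -0.002 -1.   ] F [-0.4 -0.4 -0.5] w 0.878
shift now [0.0041 0.     0.067 ] turn z 0.002
```

View pics/s4.png

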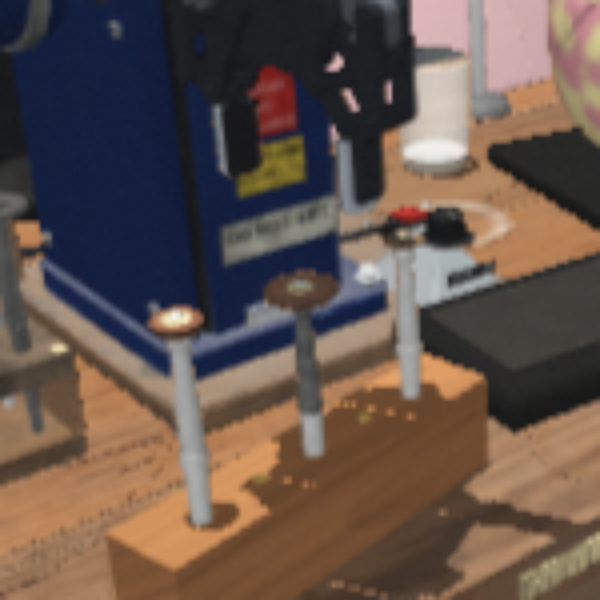

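The crop shows the open fingers above and on either side of the broad wheel (crop (302,288)), clear of both neighbours. Next I descend and close.

jog_arm:
  turn:
    - [0,0,0]
    - [0,0,0]
    - [0,0,0]
    - [0,0,0]
    - [0,0,0]
    - [0,0,0]
    - [0,0,0]
    - [0,0,0]
    - [0,0,0]
    - [0,0,0]
    - [0,0,0]
    - [0,0,0]
    - [0,0,0]
    - [0,0,0]
  delta_pos:
    - [0.004,0,0.01]
    - [0,0,0.018]
    - [0,0,0.018]
    - [0,0,0.014]
    - [0,0,0.007]
    - [0,0,0]
    - [0,0,0]
    - [0,0,0]
    - [0,0,0]
    - [0,0,0]
    - [0,0,0]
    - [0,0,0]
    - [0,0,0]
    - [0,0,0]
  gripper: [0.075,0.075,0.075,0.075,0.075,0.065,0.055,0.045,0.04,0.036,0.032,0.03,0.03,0.03]
  grip_force: 45

```text
time: 4.32
tool_pos: [0.4789, 0.2689, 0.1351]
tcp_rot: [1.997, 2.423, 0.004]
wrist_force: [-0.8, -0.3, 6.8]
width: 0.407
grip_force: 44.1
```

```bash
python3 - <<'E'
from h import *
goto([.476,.2685],.130,11);print(read_state()["grip_force"])
E
```

```text
t 4.32 pos [0.4789 0.2689 0.1351] yaw 11.0 tilt [ 0.003  0.001 -1.   ] F [-0.8 -0.3  6.8] w 0.407
shift now [ 0.0001 -0.0029  0.0051] turn z 0.0
44.10816297138808
```

```bash
python3 - <<'E'
from h import *
a=snap("scene");cv2.imwrite("pics/s5.png",cv2.resize(a[150:270,130:250],None,fx=5,fy=5,interpolation=cv2.INTER_CUBIC))
E
```

```text
(no output)
```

View pics/s5.png

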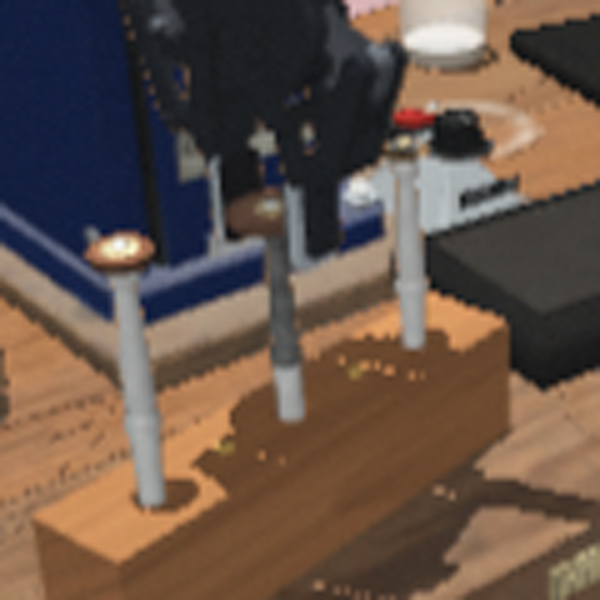

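```bash
python3 - <<'E'
from h import *
for X in([.479,.269,.157],[.476,.2685,.157],[.476,.279,.157]):
    print([ (round((u-130)*5),round((v-150)*5)) for u,v in [proj("scene",X)]])
u=np.array([.9816,.1908,0])
for s in(-.0195,.0195): print([ (round((a-130)*5),round((b-150)*5)) for a,b in [proj("scene",np.array([.479,.269,.15])+s*u)]])
E
```

```text
[(270, 201)]
[(275, 203)]
[(253, 210)]
[(306, 229)]
[(238, 204)]
```

The wheel sits centred between the pads: hub at crop (268,207) against (270,201) expected. Next I lift straight up.

jog_arm:
  turn:
    - [0,0,0]
    - [0,0,0]
    - [0,0,0]
    - [0,0,0]
    - [0,0,0]
    - [0,0,0]
    - [0,0,0]
    - [0,0,0]
    - [0,0,0]
    - [0,0,0]
    - [0,0,0]
    - [0,0,0]
    - [0,0,0]
    - [0,0,0]
  delta_pos:
    - [0,0,-0.004]
    - [0,0,-0.006]
    - [0,0,-0.01]
    - [0,0,-0.012]
    - [0,0,-0.012]
    - [0,0,-0.012]
    - [0,0,-0.012]
    - [0,0,-0.014]
    - [0,0,-0.014]
    - [0,0,-0.014]
    - [0,0,-0.014]
    - [0,0,-0.012]
    - [0,0,-0.006]
    - [0,0,0]
  gripper: [0.03,0.03,0.03,0.03,0.03,0.03,0.03,0.03,0.03,0.03,0.03,0.03,0.03,0.03]
  grip_force: 45

```text
time: 5.53
tool_pos: [0.4787, 0.2687, 0.2779]
tcp_rot: [1.997, 2.423, 0.006]
wrist_force: [0.1, 0.4, -1.0]
width: 0.404
grip_force: 45.0
```

```bash
python3 - <<'E'
from h import *
goto([.43,.0],.27,11)
a=snap("scene");cv2.imwrite("pics/s6.png",cv2.resize(a[100:260,110:270],None,fx=3.7,fy=3.7,interpolation=cv2.INTER_CUBIC))
E
```

```text
t 5.53 pos [0.4787 0.2687 0.2779] yaw 11.0 tilt [ 0.003  0.002 -1.   ] F [ 0.1  0.4 -1. ] w 0.404
shift now [-0.2545 -0.0991  0.0072] turn z 0.0
```

View pics/s6.png

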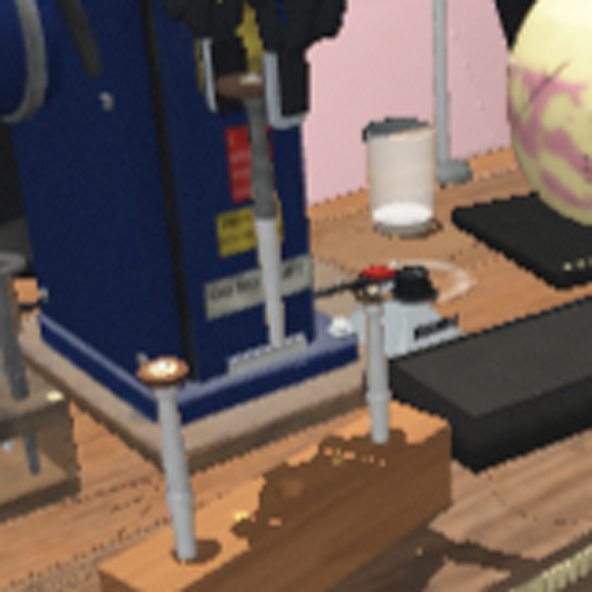

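```bash
python3 - <<'E'
from h import *
print("lamp",*two((267,40),(405,15)));print("vase rim",*two((283,88),(404,68)))
print("vase left edge",onz("top",331,95,.13),"low",onz("top",368,135,.13))
goto([.476,.2685],.27,11)
for z in(.145,.155):print(onz("scene",184.9,193.2,z))
print(proj("scene",[.479,.269,.301]),(110+242/3.7,100+80/3.7))
E
```

```text
lamp [ 0.74488268 -0.23907594  0.41442361] 0.02013306573983205
vase rim [ 0.72348614 -0.29584284  0.26836739] 0.015943899437681187
vase left edge [ 0.71810733 -0.1796487   0.13      ] low [ 0.61745604 -0.26490298  0.13      ]
t 5.58 pos [0.4782 0.2684 0.2764] yaw 11.0 tilt [ 0.002  0.001 -1.   ] F [ 0.2 -0.8 -1.9] w 0.408
shift now [ 0.0005 -0.0021  0.0064] turn z 0.0
[0.48747826 0.26233525 0.145     ]
[0.46949709 0.27322175 0.155     ]
(np.float64(178.0319592235005), np.float64(119.68172263760073)) (175.40540540540542, 121.62162162162161)
```

jog_arm:
  turn:
    - [0,0,0]
    - [0,0,0]
    - [0,0,0]
    - [0,0,0]
    - [0,0,0]
    - [0,0,0]
    - [0,0,0]
    - [0,0,0]
    - [0,0,0]
    - [0,0,0]
    - [0,0,0]
    - [0,0,0]
    - [0,0,0]
    - [0,0,0]
    - [0,0,0]
    - [0,0,0]
    - [0,0,0]
    - [0,0,0]
  delta_pos:
    - [0,0,-0.01]
    - [0,0,-0.015]
    - [0,0,-0.01]
    - [-0.005,-0.002,0]
    - [-0.01,-0.004,0]
    - [-0.015,-0.006,0]
    - [-0.02,-0.008,0]
    - [-0.023,-0.009,0]
    - [-0.023,-0.009,0]
    - [-0.023,-0.009,0]
    - [-0.023,-0.009,0]
    - [-0.023,-0.009,0]
    - [-0.023,-0.009,0]
    - [-0.023,-0.009,0]
    - [-0.02,-0.008,0]
    - [-0.015,-0.006,0]
    - [-0.008,-0.003,0]
    - [0,0,0]
  gripper: [0.03,0.03,0.03,0.03,0.03,0.03,0.03,0.03,0.03,0.03,0.03,0.03,0.03,0.03,0.03,0.03,0.03,0.03]
  grip_force: 45

```text
time: 7.08
tool_pos: [0.4267, -0.0022, 0.3094]
tcp_rot: [-2.002, -2.42, 0.002]
wrist_force: [-0.1, 0.4, 0.1]
width: 0.407
grip_force: 45.0
```

```bash
python3 - <<'E'
from h import *
goto([.568,-.23],.30,11)
E
```

```text
t 7.08 pos [ 0.4267 -0.0022  0.3094] yaw 10.8 tilt [-0.001 -0.001 -1.   ] F [-0.1  0.4  0.1] w 0.407
shift now [-0.2503  0.096   0.0094] turn z -0.003
```

Turning the fingers so they close tangentially to the vase beside the pot. I'll also aim slightly to the robot's side of the pot axis.

jog_arm:
  turn:
    - [0,0,-0.05]
    - [0,0,-0.1]
    - [0,0,-0.1]
    - [0,0,-0.1]
    - [0,0,-0.1]
    - [0,0,-0.1]
    - [0,0,-0.1]
    - [0,0,-0.1]
    - [0,0,-0.1]
    - [0,0,-0.08]
    - [0,0,-0.05]
    - [0,0,0]
  delta_pos:
    - [0,0,0]
    - [0,0,0]
    - [0,0,0]
    - [0,0,0]
    - [0,0,0]
    - [0,0,0]
    - [0,0,0]
    - [0,0,0]
    - [0,0,0]
    - [0,0,0]
    - [0,0,0]
    - [0,0,0]
  gripper: [0.03,0.03,0.03,0.03,0.03,0.03,0.03,0.03,0.03,0.03,0.03,0.03]

```text
time: 8.08
tool_pos: [0.4277, 0.0005, 0.3097]
tcp_rot: [-0.619, -3.079, -0.001]
wrist_force: [-0.2, -0.3, -1.0]
width: 0.405
grip_force: 45.0
```

```bash
python3 - <<'E'
from h import *
goto([.560,-.227],.30,67)
E
```

```text
t 8.08 pos [0.4277 0.0005 0.3097] yaw 67.3 tilt [-0.001  0.001 -1.   ] F [-0.2 -0.3 -1. ] w 0.405
shift now [-0.2099 -0.1587  0.0095] turn z 0.005
```

jog_arm:
  turn:
    - [0,0,0]
    - [0,0,0]
    - [0,0,0]
    - [0,0,0]
    - [0,0,0]
    - [0,0,0]
    - [0,0,0]
    - [0,0,0]
    - [0,0,0]
    - [0,0,0]
    - [0,0,0]
    - [0,0,0]
    - [0,0,0]
    - [0,0,0]
    - [0,0,0]
  delta_pos:
    - [-0.006,-0.005,0]
    - [-0.012,-0.009,0.002]
    - [-0.018,-0.014,0.004]
    - [-0.02,-0.015,0.004]
    - [-0.02,-0.015,0.004]
    - [-0.02,-0.015,0.004]
    - [-0.02,-0.015,0.004]
    - [-0.02,-0.015,0.004]
    - [-0.02,-0.015,0.004]
    - [-0.018,-0.014,0]
    - [-0.016,-0.012,0]
    - [-0.01,-0.008,0]
    - [-0.006,-0.004,0]
    - [-0.004,-0.003,0]
    - [0,0,0]
  gripper: [0.03,0.03,0.03,0.03,0.03,0.03,0.03,0.03,0.03,0.03,0.03,0.03,0.03,0.03,0.03]

```text
time: 9.33
tool_pos: [0.56, -0.2286, 0.2801]
tcp_rot: [-0.623, -3.079, -0.0]
wrist_force: [-0.4, -0.1, -1.2]
width: 0.404
grip_force: 45.0
```

```bash
python3 - <<'E'
from h import *
goto([.560,-.227],.215,67)
a,b=snap("scene"),snap("top")
A=cv2.resize(a[60:210,240:370],(520,600),interpolation=cv2.INTER_CUBIC);B=cv2.resize(b[120:270,310:380],(280,600),interpolation=cv2.INTER_CUBIC)
cv2.imwrite("pics/s7.png",np.hstack([A,B]))
E
```

```text
t 9.33 pos [ 0.56   -0.2286  0.2801] yaw 67.1 tilt [-0.  0. -1.] F [-0.4 -0.1 -1.2] w 0.404
shift now [0.0006 0.0014 0.0651] turn z 0.002
```

View pics/s7.png

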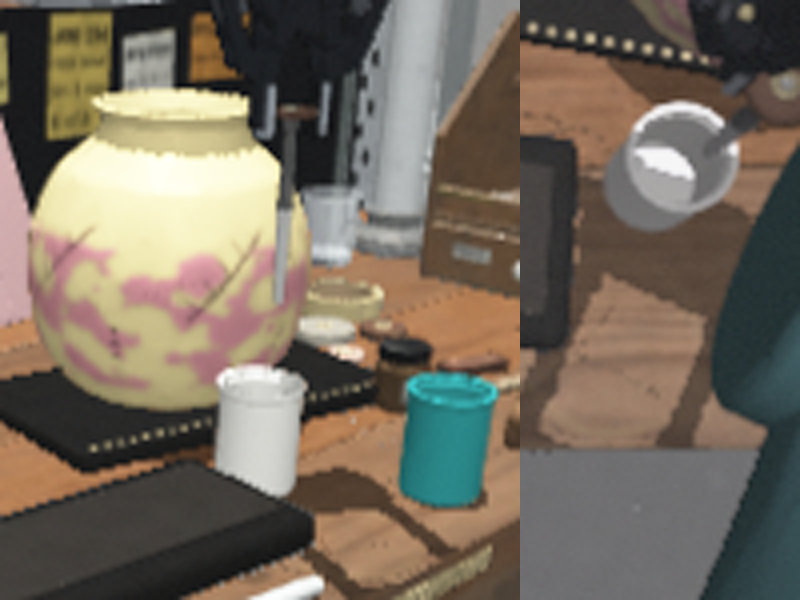

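```bash
python3 - <<'E'
from h import *
print("foot",*two((310,135.5),(356.3,157.5)))
print("wheel",*two((240+296/4,60+108/4),(310+265/4,120+82/4)))
print("rim",*two((305.2,155.5),(349.9,159)),onz("scene",305.2,155.5,.09))
E
```

```text
foot [ 0.55552495 -0.22841499  0.15740967] 0.00324824469310394
wheel [ 0.55610981 -0.22840797  0.30070909] 0.00433860508384158
rim [ 0.56783877 -0.23031078  0.08913097] 0.000746898536385974 [ 0.56601818 -0.22858487  0.09      ]
```

The picture shows the shank above the pot on its robot side, with its foot at scene (310,135) and top (356,158). The pot rim centre is at scene (305,155). The foot is about 10 mm from the axis, so I shift 5 mm in and lower.

jog_arm:
  turn:
    - [0,0,0]
    - [0,0,0]
    - [0,0,0]
    - [0,0,0]
    - [0,0,0]
    - [0,0,0]
    - [0,0,0]
    - [0,0,0]
    - [0,0,0]
    - [0,0,0]
    - [0,0,0]
    - [0,0,0]
    - [0,0,0]
  delta_pos:
    - [-0.003,0.001,0]
    - [-0.002,0.001,0.006]
    - [0,0,0.012]
    - [0,0,0.014]
    - [0,0,0.014]
    - [0,0,0.014]
    - [0,0,0.014]
    - [0,0,0.014]
    - [0,0,0.014]
    - [0,0,0.014]
    - [0,0,0.012]
    - [0,0,0.008]
    - [0,0,0]
  gripper: [0.03,0.03,0.03,0.03,0.03,0.03,0.03,0.03,0.03,0.03,0.03,0.03,0.03]

```text
time: 10.52
tool_pos: [0.5635, -0.2277, 0.1412]
tcp_rot: [-0.621, -3.075, -0.002]
wrist_force: [-1.6, 0.5, -1.3]
width: 0.407
grip_force: 45.0
```

jog_arm:
  turn:
    - [0,0,0]
    - [0,0,0]
    - [0,0,0]
  delta_pos:
    - [0,0,0.004]
    - [0,0,0.004]
    - [0,0,0]
  gripper: [0.03,0.03,0.03]

```text
time: 10.77
tool_pos: [0.5653, -0.2284, 0.1362]
tcp_rot: [0.622, 3.079, -0.0]
wrist_force: [0.3, 1.2, -1.8]
width: 0.405
grip_force: 45.0
```

jog_arm:
  turn:
    - [0,0,0]
    - [0,0,0]
    - [0,0,0]
  delta_pos:
    - [0,0,0.002]
    - [0,0,0.001]
    - [0,0,0]
  gripper: [0.03,0.03,0.03]

```text
time: 11.02
tool_pos: [0.5653, -0.2284, 0.1335]
tcp_rot: [0.622, 3.079, -0.0]
wrist_force: [1.0, -0.4, -1.2]
width: 0.407
grip_force: 45.0
```

```bash
python3 - <<'E'
from h import *
goto([.565,-.228],.25,67)
a,b=snap("scene"),snap("top")
A=cv2.resize(a[60:210,240:370],(520,600),interpolation=cv2.INTER_CUBIC);B=cv2.resize(b[120:270,310:380],(280,600),interpolation=cv2.INTER_CUBIC)
cv2.imwrite("pics/s8.png",np.hstack([A,B]))
E
```

```text
t 11.02 pos [ 0.5653 -0.2284  0.1335] yaw 67.2 tilt [ 0. -0. -1.] F [ 1.  -0.4 -1.2] w 0.407
shift now [ 0.0004  0.0002 -0.1165] turn z 0.003
```

View pics/s8.png

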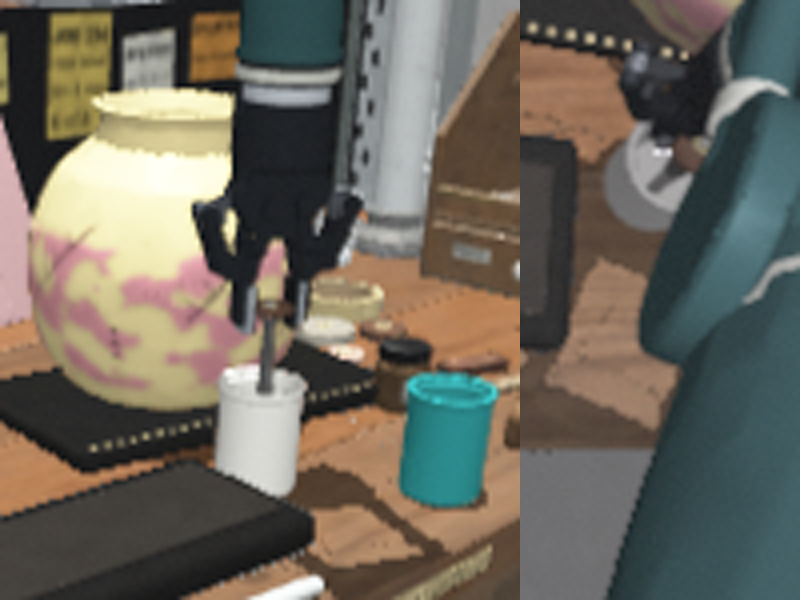

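The shank is inside the white pot (rim at crop (261,382), shank entering at (266,385)). Releasing.

jog_arm:
  turn:
    - [0,0,0]
    - [0,0,0]
    - [0,0,0]
    - [0,0,0]
    - [0,0,0]
    - [0,0,0]
    - [0,0,0]
  delta_pos:
    - [0,0,0.001]
    - [0,0,0]
    - [0,0,0]
    - [0,0,0]
    - [0,0,0]
    - [0,0,0]
    - [0,0,0]
  gripper: [0.036,0.045,0.055,0.07,0.085,0.085,0.085]

```text
time: 11.7
tool_pos: [0.5653, -0.2284, 0.1324]
tcp_rot: [0.622, 3.079, -0.0]
wrist_force: [0.5, -0.5, -1.1]
width: 0.994
grip_force: 0.0
```

jog_arm:
  turn:
    - [0,0,0]
    - [0,0,0]
    - [0,0,0]
    - [0,0,0]
    - [0,0,0]
    - [0,0,0]
    - [0,0,0]
    - [0,0,0]
    - [0,0,0]
    - [0,0,0]
    - [0,0,0]
    - [0,0,0]
  delta_pos:
    - [0,0,-0.005]
    - [0,0,-0.01]
    - [0,0,-0.014]
    - [0,0,-0.016]
    - [0,0,-0.016]
    - [0,0,-0.016]
    - [0,0,-0.016]
    - [0,0,-0.016]
    - [0,0,-0.016]
    - [0,0,-0.01]
    - [0,0,-0.005]
    - [0,0,0]
  gripper: [0.085,0.085,0.085,0.085,0.085,0.085,0.085,0.085,0.085,0.085,0.085,0.085]

```text
time: 12.7
tool_pos: [0.566, -0.2287, 0.2744]
tcp_rot: [0.622, 3.076, -0.001]
wrist_force: [0.5, 0.3, -0.9]
width: 0.993
grip_force: 0.0
```

```bash
python3 - <<'E'
from h import *
goto([.565,-.228],.25,67)
a,b=snap("scene"),snap("top")
cv2.imwrite("pics/s9.png",np.hstack([cv2.resize(a[100:280,130:370],(720,540)),np.zeros((540,1,3),np.uint8)]))
E
```

```text
t 12.7 pos [ 0.566  -0.2287  0.2744] yaw 67.2 tilt [ 0.003 -0.001 -1.   ] F [ 0.5  0.3 -0.9] w 0.993
shift now [0.0013 0.0003 0.0244] turn z 0.003
```

View pics/s9.png

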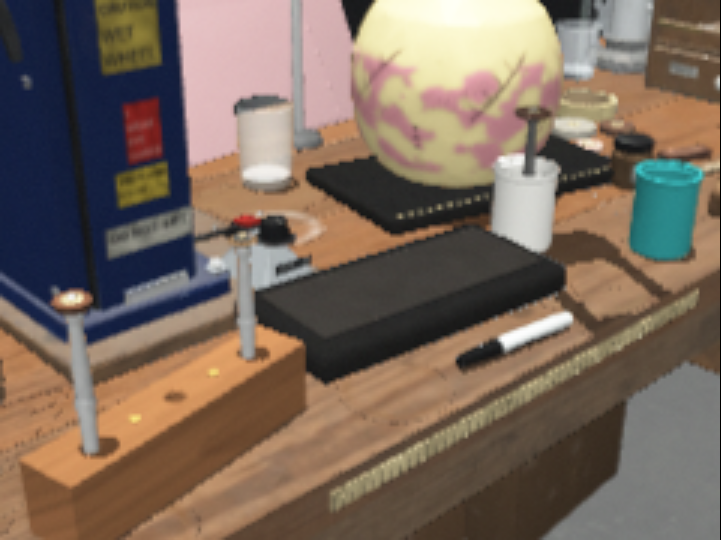

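The broad-wheel arbor stands in the upright pot, wheel up, at crop (533,115). Both small arbors are still in their holes at (75,300) and (247,240). The gripper is clear, so I'm handing in.

```bash
python3 -c "
from h import *
print(ticket.finish_job())"
```

```text
the job is handed in; nothing more can be done
None
```

The broad-wheel arbor now stands shank down in the white pot and is let go, the pot is upright, the other two arbors are still in their holes, and the job was handed in at about 13 s; no verdict came back.

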